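# Find the weighted vial cup by feel and hand it over

### The job

Two look-alike stepped steel cups stand free in the middle of the bench; lift each in turn and feel which is heavier. Nest the lighter one upright, fully down, in the matching store cup on the wooden board and let go of it, then hold the heavier one up for handing over, upright, about 15 cm above the middle of the foil-covered board, and finish still holding it there. Do not drop a cup, keep the store cup on its board, and leave the other things on the bench where they are.

Things in the scene. Friction and masses are not known exactly. Their poses are not given: they have to be found in the camera images.
- cup_p: One of two look-alike steel cups standing apart on the bench ahead of the robot. Stepped, round, open on top, 84 tall: lower part outer dia 42 (foot) to 47, 42 tall; above it a straight rim band, outer dia 60, up to the rim; opening dia 54, 38 deep, its floor 46 above the underside. Origin: centre of underside, z up its axis. A plug with a few mm of play is sealed out of sight under the floor.
- cup_q: The other look-alike cup: same shape, sizes and origin as cup_p, also with a hidden plug. One of the two has a heavier plug, redrawn each time, whichever the name or place: the heavier cup outweighs the lighter by 110 g or more; each weighs 0.1 to 0.37 kg.
- store_cup: Third cup of the same shape, sizes and origin as cup_p, but without plug (110 g), standing loose, upright and empty, near the middle of the wooden board. A cup fully down in it rests on its floor: underside 46 above the store cup's underside, rim band wholly (4 clear) above the store cup's rim. About 3.5 play all round.
- store_board: flat plain wooden board 130 x 130, 12 thick, fixed, to the left or right of the two free cups. Origin: centre of its underside (on the bench), z up.
- foil_board: flat board wrapped in bright foil, 160 (its x) x 140 (its y), 18 thick, fixed, on the other side of the free cups from the wooden board. Origin: centre of its underside (on the bench), z up.
- stopper: black rubber stopper, 28 dia, 28 tall, standing between the two free cups; leave alone. Origin: centre of underside.
- spatula: thin steel lab spatula, 190 long, 7 thick, lying crosswise on the bench near the robot; leave alone. Origin: below its middle.
- vial: small amber capped vial, 25 dia, 45 tall; leave alone. Origin: centre of underside.
- weight: brass weight, 30 dia, 36 tall; leave alone. Origin: centre of underside.
- mortar: white ceramic bowl, 90 dia, 45 tall; leave alone. Origin: centre of underside.
- reagent_bottle: amber bottle, 64 dia, 130 tall; leave alone. Origin: centre of underside.
- beaker: glass beaker, 68 dia, 90 tall; leave alone. Origin: centre of underside.
Not all that is in view belongs to the job. What is shaped like the store_cup but turquoise is not meant. What is shaped like the cup_q but black is not meant.

How it is judged:
By the outcome, as a careful person would: the job done as asked, in the order asked, and still so for the second after the job is handed in, while the arm keeps its last pose, push and grip.
It also fails if it takes over 69 s, if anything falls off the work surface, if the arm or the gripper's body presses on something with over 40 N, if the wrist force passes 120 N, or if a joint passes its speed limit or range.

### The arm

A 6-joint arm with a two-finger parallel gripper is mounted at the origin on the work surface. World frame = base frame: x ahead of the robot, y to its left, z up, the work surface at z = 0. Lengths are in m, angles in degrees, forces in N, time in s.
With the tool pointing down it reaches from about 0.3 to 0.75 m from the base axis. Payload 8.5 kg.
Tool frame: the origin (TCP) lies midway between the tips of the shut fingers; the grasp point (between the pads) lies 19 mm behind it (env.grip_depth is the distance from the TCP to the grasp point, in m); x points along the fingers, y is the direction in which the jaws open and shut, and the axes are right-handed (so a half turn about x gives the same grasp; the last joint's range is limited). The gripper opens to 85 mm and grips with 20 to 120 N. Pads are 22 mm wide; open, the fingers measure 114 mm over their backs; the gripper's body (76 mm by 85 mm) begins 54 mm behind the grasp point. The pads swing forward as they close: fully open they stand 13 mm farther back than shut.
Start: joints at [63.008, 21.807, 74.336, -0, 83.858, -12.336], TCP at [0.139, 0.532, 0.231] pointing down, gripper open.
Joint ranges: [-178.18, 178.18], [-50.72, 133.34], [12.68, 142.11], [-81.47, 261.47], [9.98, 163.14], [-165.26, 165.26]. Speed limits (degrees/s): [136.94, 136.94, 180, 180, 180, 180].

### API

Orientations are given as a 3x3 rotation matrix whose columns are the frame's x, y, z axes.
In Python, from rig import env gives the robot as it stands.
- The arm moves only by the tool play_rows, never from a script. Its arguments are lists of equal length, an entry for each row: "travel": the shift along the world's x, y, z in cm, a list of three; "rotation": the turn, a rotation vector about the world's x, y, z in rad, a list of three; "claw": the finger opening in cm, from 0 to 8.54. A call has 1 to 12 rows; each row shifts and turns the pose as measured when the row begins; what a row does not reach is not made up. A row lasts 1/12 s, in which the tool goes at most 41.7 mm and 7.16 degrees, less where a joint would pass 70% of its speed; a pose out of reach is approached as far as the arm can. A call is refused whole if a number of a shift passes 4.17 or a number of a turn 0.125, either way. A call with a gripper value outside its range is refused whole. The fingers move at their own pace and stop on an object; "squeeze" is the grip in N (left out, the last holds). Time passes only in rows, so rows that do not move let the fingers close. It gives the time, the measured TCP pose, the force and the opening at its end, in the units of the state.
- env.observe(): the state, without advancing time (a new reading comes with each control period).
- env.get_image(name): name is "side" or "top"; returns the picture (420x560x3 uint8, red, green, blue); there is no depth.
- env.camera_info(name): a dict with "vertical_fov" (degrees; the focal length in pixels is half the picture's height over the tangent of half this angle, whatever the lens; pixels are square), "cx", "cy" (the principal point, pixels), "D" ([k1, k2, p1, p2, k3] as OpenCV has them; the pictures are not rectified), "eye" and "rotation" of the camera in the world. Camera axes: x right, y down, z forward; pixel columns grow to the right and rows downward; lengths in m; the calibration is good to about 2 mm. A picture is of the moment at which its call begins. camera_info takes no time and is no camera call.
- env.close_job(): hands the job in, once; it reports no verdict.
The state is a dict: "time_s": time; "q": joint angles; "qvel": joint speeds; "joint_efforts": joint torques, N m; "position": TCP position; "tool_rot": TCP orientation; "ft_force": force on the tool from outside, world axes, zero at the start; "wrist_torque": the same for the moment, N m; "grip_width": finger opening in m.
Only numpy, scipy, OpenCV 4.12 (cv2) and the standard library are available. Lean on these libraries where they do the work, as an engineer would, in place of code of your own. Each camera call takes 0.05 s, during which the arm holds its last target.

## Working session

There is one attempt and no reset: what is moved stays moved. The work goes in short steps, Python scripts to look and compute and a tool call to move; the robot and the scene stay as the last step left them, time stands still between calls to the robot, and variables do not carry over. Pictures are saved under pics/ and viewed, and the job is handed in when it is done.

Besides the shell and the picture viewer there is one more tool, called after "Call:" by a JSON object that holds its "name" and its "arguments". play_rows: Moves the arm, as the interface text tells. Its arguments: {"type":"object","properties":{"travel":{"type":"array","items":{"type":"array","items":{"type":"number"}}},"rotation":{"type":"array","items":{"type":"array","items":{"type":"number"}}},"claw":{"type":"array","items":{"type":"number"}},"squeeze":{"type":"number"}},"required":["travel","rotation","claw"]}

```bash
ls; mkdir -p pics; python3 - <<'E'
from rig import env
import cv2
s=env.observe(); print(s); print(env.grip_depth)
for n in("side","top"):
    print(n,env.camera_info(n))
    cv2.imwrite(f"pics/{n}0.png",env.get_image(n)[:,:,::-1])
E
```

```text
pics
{'time_s': 0.0, 'q': array([ 6.30085531e+01,  2.18393010e+01,  7.43865121e+01,  1.45912106e-03,
        8.38564015e+01, -1.23382069e+01]), 'qvel': array([-0.0589725 , -0.01524507,  0.02505738, -0.1037678 , -0.01564954,
       -0.08821873]), 'joint_efforts': array([-1.57638838e-04, -4.48453581e+01, -2.31280518e+01, -2.57324618e-04,
        4.72526604e-03, -5.70024940e-05]), 'position': array([0.13901225, 0.53183381, 0.23071725]), 'tool_rot': array([[-6.73808716e-04,  2.52970641e-01,  9.67473721e-01],
       [-1.26712334e-03,  9.67472948e-01, -2.52971321e-01],
       [-9.99998970e-01, -1.39636281e-03, -3.31346702e-04]]), 'ft_force': array([ 0.67727695,  0.64598599, -0.11478054]), 'wrist_torque': array([ 0.02369371, -0.02710447, -0.00031404]), 'grip_width': 0.0853789919736361}
0.0187
side {'vertical_fov': 56.887650078407916, 'cx': 277.1694935650901, 'cy': 209.12210115455454, 'D': array([-0.09451447,  0.        ,  0.        ,  0.        ,  0.        ]), 'eye': array([0.18687799, 0.52655025, 0.79891996]), 'rotation': array([[-0.83583383, -0.42154084,  0.35168898],
       [-0.54888799,  0.62980308, -0.549609  ],
       [ 0.01018784, -0.65241965, -0.75778942]])}
top {'vertical_fov': 45.953790904228974, 'cx': 279.67954236021984, 'cy': 207.72365007567606, 'D': array([-0.02571351,  0.        ,  0.        ,  0.        ,  0.        ]), 'eye': array([ 0.45893721, -0.0138325 ,  1.28678859]), 'rotation': array([[-2.45344026e-02, -9.98596752e-01,  4.69317497e-02],
       [-9.99698522e-01,  2.45525937e-02, -1.88907076e-04],
       [-9.63654188e-04, -4.69222355e-02, -9.98898080e-01]])}
```

View pics/top0.png

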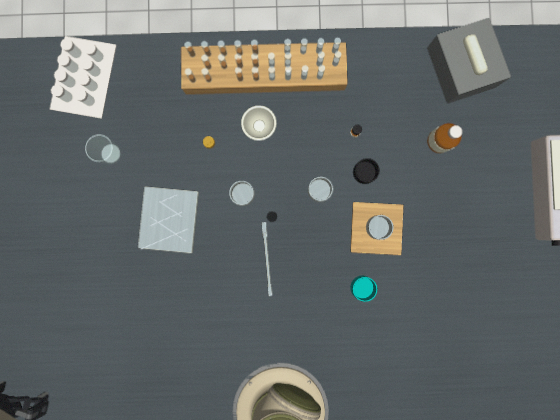

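View pics/side0.png

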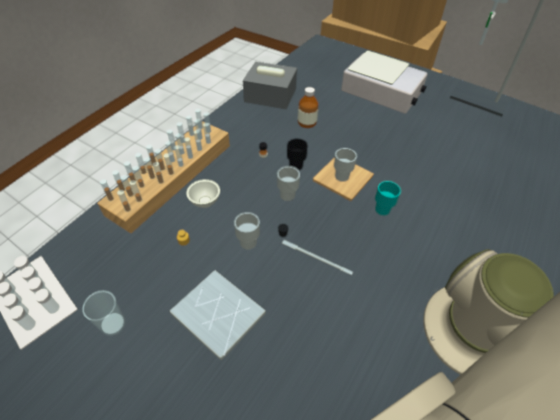

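The top view shows free steel cups at (242,193) and (320,189), the store cup at (379,227) on wood, and foil at (168,220). The turquoise cup (364,289) and the black cup (366,171) are decoys. The arm is clear of the work area. Next I'll enlarge the crop and measure.

```bash
cat > h.py <<'E'
import numpy as np, cv2
from rig import env
def K(ci):
    f=210/np.tan(np.radians(ci['vertical_fov']/2)); return np.array([[f,0,ci['cx']],[0,f,ci['cy']],[0,0,1.]])
def ray(n,px):
    ci=env.camera_info(n); u=cv2.undistortPoints(np.array(px,float).reshape(-1,1,2),K(ci),ci['D'])[:,0]
    d=np.c_[u,np.ones(len(u))]@np.array(ci['rotation']).T
    return np.array(ci['eye']),d
def cast(n,px,z):
    e,d=ray(n,px); return e+d*((z-e[2])/d[:,2])[:,None]
def proj(n,P):
    ci=env.camera_info(n); R=np.array(ci['rotation']).T
    return cv2.projectPoints(np.array(P,float).reshape(-1,1,3),cv2.Rodrigues(R)[0],-R@ci['eye'],K(ci),ci['D'])[0][:,0]
E
python3 - <<'E'
import cv2
t=cv2.imread('pics/top0.png'); s=cv2.imread('pics/side0.png')
cv2.imwrite('pics/tc.png',cv2.resize(t[150:270,130:430][:, :],None,fx=2.66,fy=2.66,interpolation=cv2.INTER_CUBIC))
cv2.imwrite('pics/sc.png',cv2.resize(s[130:260,210:410],None,fx=4,fy=4,interpolation=cv2.INTER_CUBIC))
E
```

```text
(no output)
```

View pics/tc.png

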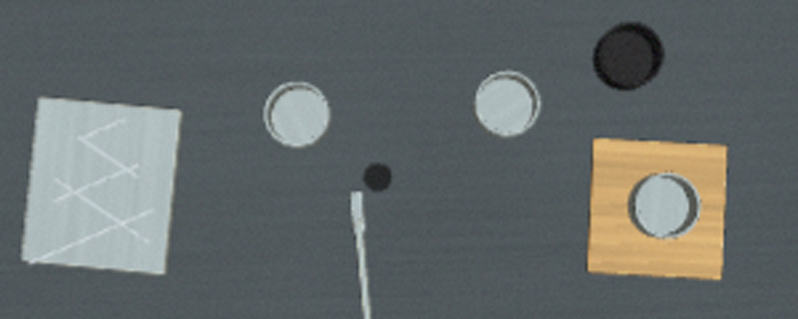

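View pics/sc.png

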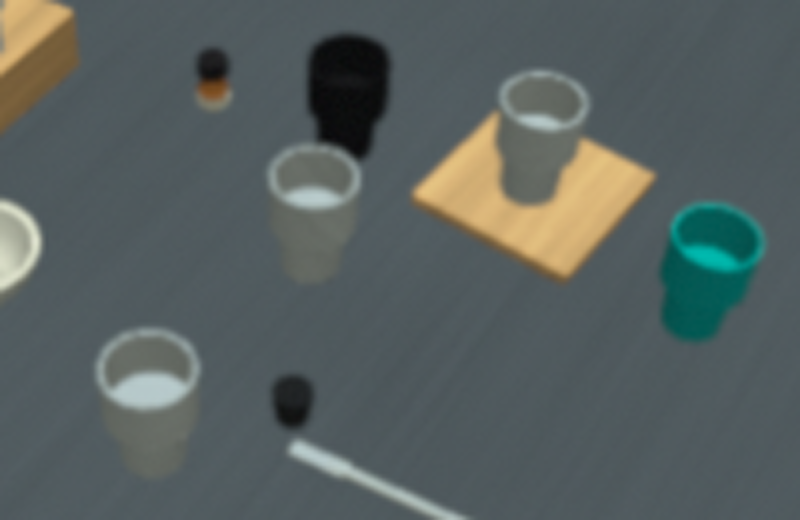

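```bash
cat > m.py <<'E'
from h import *
def circ(im,c,r,z,n='top',thr=150):
    # edge by radial profile: outermost bright (rim) crossing; then cast to plane and circle fit
    g=cv2.cvtColor(im,cv2.COLOR_BGR2GRAY).astype(np.float32); pts=[]
    g=cv2.GaussianBlur(g,(0,0),.6)
    return g
E
python3 - <<'E'
from h import *
from scipy.optimize import least_squares
t=cv2.imread('pics/top0.png').astype(float); 
def fit(c,bgc,zr,thr):
    # radial search for outermost departure from bg colour
    pts=[]
    for a in np.arange(0,2*np.pi,np.pi/36):
        rr=np.arange(20,6,-.1)
        xy=np.array([c[0]+rr*np.cos(a),c[1]+rr*np.sin(a)],np.float32)
        v=np.stack([cv2.remap(t[:,:,k].astype(np.float32),xy[:1],xy[1:],cv2.INTER_LINEAR)[0] for k in range(3)],-1)
        d=np.linalg.norm(v-bgc,axis=1)
        i=np.argmax(d>thr)
        if d[i]>thr: pts.append((xy[0,i],xy[1,i]))
    P=cast('top',pts,zr)[:,:2]
    f=lambda p:np.hypot(*(P-p[:2]).T)-p[2]
    r=least_squares(f,[*P.mean(0),.03],loss='soft_l1',f_scale=.001)
    return r.x.round(4),np.std(r.fun).round(5),len(pts)
dark=np.median(t[205:215,280:330].reshape(-1,3),0); print(dark)
wood=np.median(t[205:212,355:400].reshape(-1,3),0)
print('A left',fit((242,193),dark,.084,35)); print('B right',fit((320,189),dark,.084,35))
print('S',fit((379,227),wood,.096,70))
# check via side projection
print('stopper',cast('top',[(272,217)],.028)); 
for nm,c in (('foil',[(144.5,186.7),(197.5,191.5),(191.7,253),(138.5,248)]),): 
    P=cast('top',c,.018);print(nm,P.round(4),P.mean(0))
P=cast('top',[(353.3,202.5),(403,204.5),(401,254.8),(351,252)],.012);print('wood',P.round(4),P.mean(0))
print('spat',cast('top',[(264.5,223),(270,295)],.007).round(3))
print('black',cast('top',[(366,171)],.084),'turq',cast('top',[(364,288.5)],.084), 'vial',cast('top',[(356,130)],.045))
E
```

```text
[93. 89. 81.]
A left (array([0.5548, 0.0789, 0.0311]), np.float64(0.00034), 72)
B right (array([ 0.5599, -0.1144,  0.0309]), np.float64(0.00034), 72)
S (array([ 0.4629, -0.2511,  0.0308]), np.float64(0.0017), 72)
stopper [[0.49495824 0.00602564 0.028     ]]
foil [[0.5813 0.3326 0.018 ]
 [0.5655 0.1961 0.018 ]
 [0.4082 0.2136 0.018 ]
 [0.4242 0.35   0.018 ]] [0.49480097 0.27308515 0.018     ]
wood [[ 0.5276 -0.2042  0.012 ]
 [ 0.5193 -0.3325  0.012 ]
 [ 0.3901 -0.3227  0.012 ]
 [ 0.4006 -0.1943  0.012 ]] [ 0.45941717 -0.26343334  0.012     ]
spat [[0.481 0.026 0.007]
 [0.295 0.016 0.007]]
black [[ 0.60000124 -0.22695087  0.084     ]] turq [[ 0.31515234 -0.21290034  0.084     ]] vial [[ 0.70944171 -0.21204153  0.045     ]]
```

```bash
python3 - <<'E'
from h import *
s=cv2.imread('pics/side0.png'); t=cv2.imread('pics/top0.png')
C={'A':(.5548,.0789,.0),'B':(.5599,-.1144,0),'S':(.4629,-.2511,.012)}
a=np.linspace(0,2*np.pi,60)
def up(im,x0,y0,x1,y1,k): return cv2.resize(im[y0:y1,x0:x1],None,fx=k,fy=k,interpolation=cv2.INTER_NEAREST)
for n,im,box,k in(('side',s,(225,140,365,260),5),('top',t,(220,170,400,245),4)):
    u=up(im,*box,k)
    for c in C.values():
        for r,z in((.03,.084),(.021,0)):
            if n=='top' and z==0: continue
            p=proj(n,np.c_[c[0]+r*np.cos(a),c[1]+r*np.sin(a),0*a+c[2]+z])
            p=((p+.5-np.array(box[:2]))*k)
            cv2.polylines(u,[p.round().astype(int)],True,(0,0,255),1)
    cv2.imwrite(f'pics/chk_{n}.png',u)
E
```

```text
(no output)
```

View pics/chk_side.png

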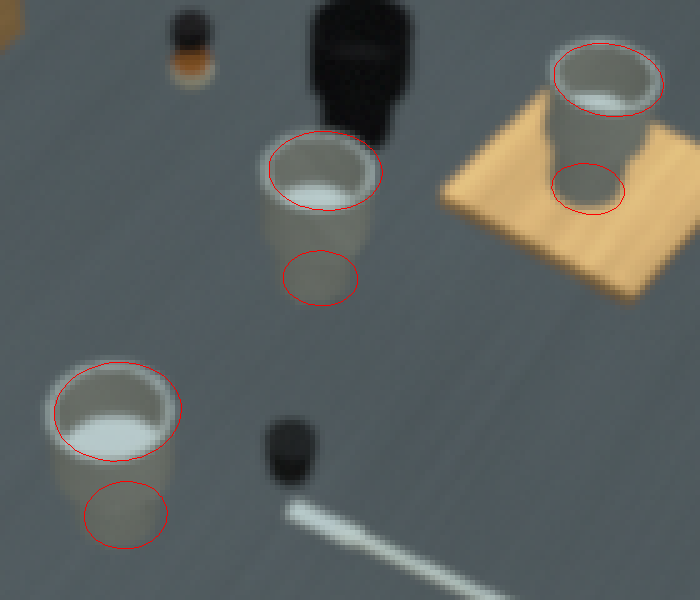

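View pics/chk_top.png

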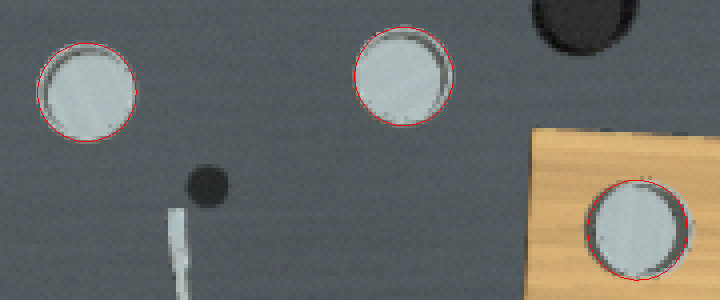

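Named: steel cups A (242,193) and B (320,189) are the free ones, and the steel cup at (379,227) standing on the wood is the store cup. The turquoise and black ones don't match the described material. The crops confirm this. The side view is offset from the top by about 1.4 px, or 2 mm, which is within calibration. Now moving to A.

Call:
{"name": "play_rows", "arguments": {"travel": [[2.7, -2.95, 0], [2.7, -2.95, 0], [2.7, -2.95, 0], [2.7, -2.95, 0], [2.7, -2.95, 0], [2.7, -2.95, 0], [2.7, -2.95, 0], [2.7, -2.95, 0], [2.7, -2.95, 0], [2.7, -2.95, 0], [2.7, -2.95, 0], [2.7, -2.95, 0]], "rotation": [[0, 0, 0], [0, 0, 0], [0, 0, 0], [0, 0, 0], [0, 0, 0], [0, 0, 0], [0, 0, 0], [0, 0, 0], [0, 0, 0], [0, 0, 0], [0, 0, 0], [0, 0, 0]], "claw": [8.54, 8.54, 8.54, 8.54, 8.54, 8.54, 8.54, 8.54, 8.54, 8.54, 8.54, 8.54], "squeeze": 40}}

```text
time_s: 1.1
position: [0.4662, 0.1638, 0.2274]
tool_rot: [[-0.007, 0.24, 0.971], [-0.003, 0.971, -0.24], [-1.0, -0.005, -0.006]]
ft_force: [0.0, 1.3, 0.1]
grip_width: 0.0851
```

Call:
{"name": "play_rows", "arguments": {"travel": [[2.3, -2.2, -1.5], [2.3, -2.2, -1.5], [2.2, -2.1, -1.5], [1.6, -1.5, -1.5], [0, 0, 0], [0, 0, 0]], "rotation": [[0, 0, 0], [0, 0, 0], [0, 0, 0], [0, 0, 0], [0, 0, 0], [0, 0, 0]], "claw": [8.54, 8.54, 8.54, 8.54, 8.54, 8.54]}}

```text
time_s: 1.6
position: [0.5577, 0.0717, 0.1627]
tool_rot: [[-0.007, 0.249, 0.968], [-0.003, 0.968, -0.249], [-1.0, -0.005, -0.006]]
ft_force: [0.8, 0.4, -0.2]
grip_width: 0.0858
```

Call:
{"name": "play_rows", "arguments": {"travel": [[-0.2, 0.75, -1.0], [0, 0, 0], [0, 0, 0]], "rotation": [[0.003, -0.007, 0], [0, 0, 0], [0, 0, 0]], "claw": [8.54, 8.54, 8.54]}}

```text
time_s: 1.85
position: [0.5547, 0.0802, 0.1531]
tool_rot: [[-0.001, 0.249, 0.968], [-0.0, 0.968, -0.249], [-1.0, -0.0, -0.001]]
ft_force: [-0.2, -0.4, 0.9]
grip_width: 0.0854
```

```bash
python3 - <<'E'
from h import *
s=env.get_image('side')[:,:,::-1]; o=env.observe(); print(o['position'],o['ft_force'])
cv2.imwrite('pics/s1.png',cv2.resize(s[120:300,150:390],None,fx=3.3,fy=3.3,interpolation=cv2.INTER_CUBIC))
E
```

```text
[0.55452629 0.08039244 0.15305548] [0.15512983 0.47687714 0.58372724]
```

View pics/s1.png

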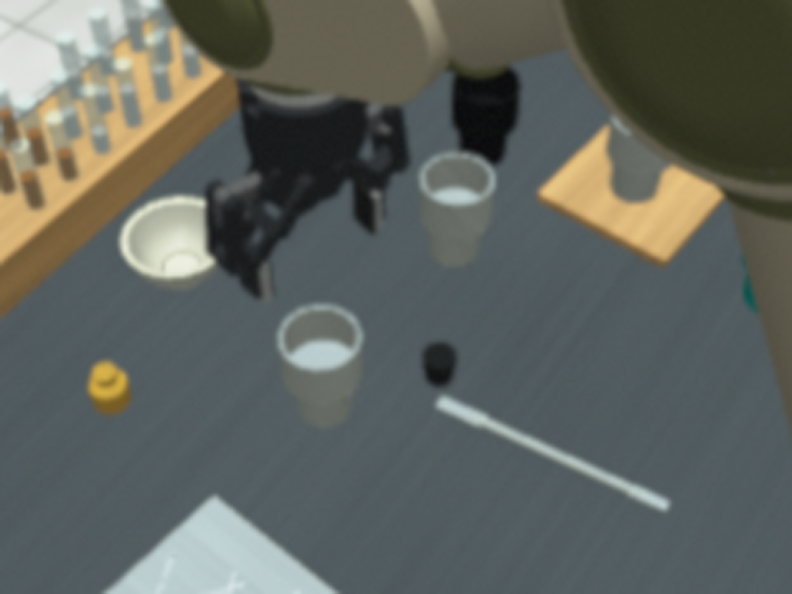

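The side view shows open fingers above cup A (crop 320,340); no contact yet. Next I'll check the alignment and take an empty-hand force baseline.

```bash
cat > ft.py <<'E'
from h import *
F=[];T=[];J=[]
for i in range(16):
    env.get_image('top'); o=env.observe(); F.append(o['ft_force']);T.append(o['wrist_torque']);J.append(o['joint_efforts'])
F=np.array(F);J=np.array(J)
print(o['time_s'],o['position'].round(4),'F',F.mean(0).round(3),F.std(0).round(3),'J',J.mean(0).round(2)[1:3],J.std(0).round(3)[1:3],o['grip_width'])
E
python3 ft.py; python3 -c "
from h import *
print(proj('side',[[.5545,.0804,.166]]))"
```

```text
2.7 [0.555  0.0796 0.1524] F [-0.205  0.082  0.076] [0.397 0.484 0.405] J [-47.31 -20.97] [0.126 0.061] 0.08515937103692048
[[245.94822124 198.67831128]]
```

Call:
{"name": "play_rows", "arguments": {"travel": [[0, 0, -2.5], [0, 0, -2.5], [0, 0, -2.5], [0, 0, -2.0], [0, 0, -1.0], [0, 0, 0]], "rotation": [[0, 0, 0], [0, 0, 0], [0, 0, 0], [0, 0, 0], [0, 0, 0], [0, 0, 0]], "claw": [8.54, 8.54, 8.54, 8.54, 8.54, 8.54]}}

```text
time_s: 3.2
position: [0.5559, 0.0796, 0.0449]
tool_rot: [[0.005, 0.25, 0.968], [-0.001, 0.968, -0.25], [-1.0, 0.001, 0.005]]
ft_force: [-0.9, 0.7, -0.3]
grip_width: 0.0855
```

Call:
{"name": "play_rows", "arguments": {"travel": [[0, 0, -0.2], [0, 0, 0], [0, 0, 0], [0, 0, 0], [0, 0, 0], [0, 0, 0], [0, 0, 0]], "rotation": [[0.001, 0.005, 0], [0, 0, 0], [0, 0, 0], [0, 0, 0], [0, 0, 0], [0, 0, 0], [0, 0, 0]], "claw": [8.54, 7.0, 5.0, 5.0, 5.0, 5.0, 5.0], "squeeze": 40}}

```text
time_s: 3.78
position: [0.5571, 0.0796, 0.0455]
tool_rot: [[0.003, 0.25, 0.968], [0.0, 0.968, -0.25], [-1.0, 0.001, 0.002]]
ft_force: [-0.1, 0.6, -2.9]
grip_width: 0.0583
```

Call:
{"name": "play_rows", "arguments": {"travel": [[0, 0, 1.0], [0, 0, 1.5], [0, 0, 2.0], [0, 0, 2.0], [0, 0, 1.5], [0, 0, 0.5], [0, 0, 0], [0, 0, 0], [0, 0, 0]], "rotation": [[0, 0, 0], [0, 0, 0], [0, 0, 0], [0, 0, 0], [0, 0, 0], [0, 0, 0], [0, 0, 0], [0, 0, 0], [0, 0, 0]], "claw": [5.0, 5.0, 5.0, 5.0, 5.0, 5.0, 5.0, 5.0, 5.0]}}

```text
time_s: 4.53
position: [0.5551, 0.0797, 0.1366]
tool_rot: [[0.0, 0.25, 0.968], [0.0, 0.968, -0.25], [-1.0, 0.0, -0.0]]
ft_force: [-0.5, 0.5, -2.7]
grip_width: 0.0589
```

```bash
python3 ft.py;  python3 - <<'E'
from h import *
s=env.get_image('side')[:,:,::-1]
cv2.imwrite('pics/s2.png',cv2.resize(s[120:300,150:390],None,fx=3.3,fy=3.3,interpolation=cv2.INTER_CUBIC))
E
```

```text
5.3333 [0.5553 0.0796 0.1371] F [-0.079  0.168 -3.021] [0.572 0.422 0.502] J [-49.29 -21.34] [0.198 0.08 ] 0.05847131613308721
```

View pics/s2.png

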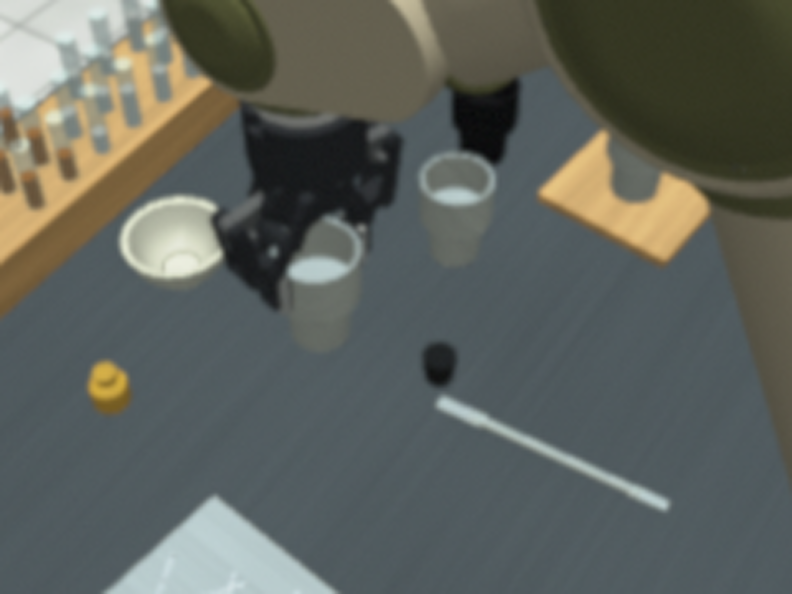

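Cup A is held upright in the fingers and reads about 3.1 N. I'll set it back and weigh B.

Call:
{"name": "play_rows", "arguments": {"travel": [[0, 0, -1.5], [0, 0, -2.5], [0, 0, -2.5], [0, 0, -1.5], [0, 0, -0.7], [0, 0, 0], [0, 0, 0]], "rotation": [[0, 0, 0], [0, 0, 0], [0, 0, 0], [0, 0, 0], [0, 0, 0], [0, 0, 0], [0, 0, 0]], "claw": [5.0, 5.0, 5.0, 5.0, 5.0, 5.0, 5.0]}}

```text
time_s: 5.97
position: [0.5566, 0.0796, 0.049]
tool_rot: [[0.007, 0.25, 0.968], [-0.0, 0.968, -0.25], [-1.0, 0.002, 0.007]]
ft_force: [0.6, -0.6, -2.4]
grip_width: 0.0583
```

Call:
{"name": "play_rows", "arguments": {"travel": [[-0.1, 0, -0.2], [0, 0, -0.1], [0, 0, -0.1], [0, 0, 0]], "rotation": [[0, 0.007, 0], [0, 0, 0], [0, 0, 0], [0, 0, 0]], "claw": [5.0, 5.0, 5.0, 5.0]}}

```text
time_s: 6.3
position: [0.5573, 0.0795, 0.0478]
tool_rot: [[0.005, 0.25, 0.968], [-0.0, 0.968, -0.25], [-1.0, 0.001, 0.005]]
ft_force: [0.5, 0.5, -3.0]
grip_width: 0.0588
```

Call:
{"name": "play_rows", "arguments": {"travel": [[0, 0, -0.2], [0, 0, -0.15], [0, 0, 0]], "rotation": [[0, 0.006, 0], [0, 0.003, 0], [0, 0, 0]], "claw": [5.0, 5.0, 5.0]}}

```text
time_s: 6.55
position: [0.5578, 0.0795, 0.045]
tool_rot: [[-0.003, 0.25, 0.968], [-0.001, 0.968, -0.25], [-1.0, -0.001, -0.003]]
ft_force: [0.5, 0.9, -3.5]
grip_width: 0.0586
```

Call:
{"name": "play_rows", "arguments": {"travel": [[0, 0, -0.1], [0, 0, 0], [0, 0, 0]], "rotation": [[0, 0, 0], [0, 0, 0], [0, 0, 0]], "claw": [5.0, 5.0, 5.0]}}

```text
time_s: 6.8
position: [0.5581, 0.0795, 0.0444]
tool_rot: [[-0.002, 0.25, 0.968], [-0.001, 0.968, -0.25], [-1.0, -0.001, -0.002]]
ft_force: [1.0, -0.5, -3.0]
grip_width: 0.0585
```

```bash
sed -i 's/range(16)/range(5)/' ft.py; python3 ft.py
```

```text
7.05 [0.5581 0.0795 0.0443] F [-0.053  0.194 -2.047] [0.234 0.449 0.428] J [-51.27 -17.41] [0.073 0.03 ] 0.058831497723785854
```

Call:
{"name": "play_rows", "arguments": {"travel": [[0, 0, -0.1], [0, 0, 0], [0, 0, 0], [0, 0, 0], [0, 0, 0], [0, 0, 0]], "rotation": [[0, 0, 0], [0, 0, 0], [0, 0, 0], [0, 0, 0], [0, 0, 0], [0, 0, 0]], "claw": [5.0, 5.0, 7.0, 8.54, 8.54, 8.54]}}

```text
time_s: 7.55
position: [0.5591, 0.0794, 0.045]
tool_rot: [[0.001, 0.25, 0.968], [-0.001, 0.968, -0.25], [-1.0, -0.001, 0.001]]
ft_force: [0.4, -0.4, 0.6]
grip_width: 0.0854
```

Call:
{"name": "play_rows", "arguments": {"travel": [[0, 0, 2.0], [0, 0, 3.5], [0, 0, 3.5], [0, -1.5, 2.0], [0, -3.0, 0], [0, -4.0, 0], [0, -4.0, 0], [0, -3.5, 0], [0, -2.0, 0], [0, 0, 0], [0, 0, 0]], "rotation": [[0, 0, 0], [0, 0, 0], [0, 0, 0], [0, 0, 0], [0, 0, 0], [0, 0, 0], [0, 0, 0], [0, 0, 0], [0, 0, 0], [0, 0, 0], [0, 0, 0]], "claw": [8.54, 8.54, 8.54, 8.54, 8.54, 8.54, 8.54, 8.54, 8.54, 8.54, 8.54]}}

```text
time_s: 8.47
position: [0.5571, -0.1077, 0.161]
tool_rot: [[0.003, 0.246, 0.969], [-0.003, 0.969, -0.246], [-1.0, -0.002, 0.003]]
ft_force: [-0.0, 1.0, 0.1]
grip_width: 0.0852
```

```bash
python3 - <<'E'
from h import *
s=env.get_image('side')[:,:,::-1]
cv2.imwrite('pics/s3.png',cv2.resize(s[120:300,150:390],None,fx=3.3,fy=3.3,interpolation=cv2.INTER_CUBIC))
E
```

```text
(no output)
```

View pics/s3.png

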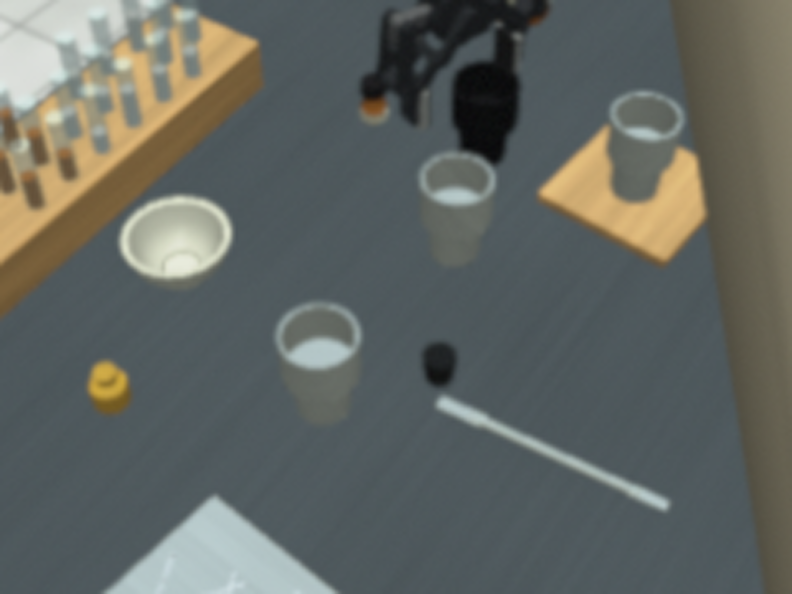

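Cup A (crop 320,350) stands upright again, in place. Next is B at (455,200).

Call:
{"name": "play_rows", "arguments": {"travel": [[0.3, -0.6, 0], [0, 0, -2.5], [0, 0, -3.0], [0, 0, -2.8], [0, 0, -2.0], [0, 0, -1.0], [0, 0, 0]], "rotation": [[0.003, 0.003, 0], [0, 0, 0], [0, 0, 0], [0, 0, 0], [0, 0, 0], [0, 0, 0], [0, 0, 0]], "claw": [8.54, 8.54, 8.54, 8.54, 8.54, 8.54, 8.54]}}

```text
time_s: 9.1
position: [0.5628, -0.1072, 0.0451]
tool_rot: [[0.004, 0.236, 0.972], [-0.0, 0.972, -0.236], [-1.0, 0.001, 0.004]]
ft_force: [0.6, -0.1, 0.1]
grip_width: 0.0854
```

Call:
{"name": "play_rows", "arguments": {"travel": [[-0.1, -0.6, 0], [-0.1, -0.1, 0], [0, 0, 0]], "rotation": [[0, 0.004, 0], [0, 0, 0], [0, 0, 0]], "claw": [8.54, 8.54, 8.54]}}

```text
time_s: 9.35
position: [0.5617, -0.1133, 0.0461]
tool_rot: [[0.0, 0.233, 0.973], [-0.0, 0.973, -0.233], [-1.0, -0.0, 0.0]]
ft_force: [0.3, -0.1, 1.0]
grip_width: 0.0857
```

Call:
{"name": "play_rows", "arguments": {"travel": [[0, 0, -0.1], [0, 0, 0], [0, 0, 0], [0, 0, 0], [0, 0, 0], [0, 0, 0]], "rotation": [[0, 0, 0], [0, 0, 0], [0, 0, 0], [0, 0, 0], [0, 0, 0], [0, 0, 0]], "claw": [7.0, 5.0, 5.0, 5.0, 5.0, 5.0]}}

```text
time_s: 9.85
position: [0.5629, -0.1137, 0.0481]
tool_rot: [[0.005, 0.233, 0.973], [-0.002, 0.973, -0.233], [-1.0, -0.001, 0.006]]
ft_force: [-0.1, -0.3, -0.8]
grip_width: 0.0594
```

Call:
{"name": "play_rows", "arguments": {"travel": [[0, 0, 1.0], [0, 0, 1.5], [0, 0, 2.0], [0, 0, 2.0], [0, 0, 1.5], [0, 0, 1.0], [0, 0, 0], [0, 0, 0], [0, 0, 0]], "rotation": [[0, 0, 0], [0, 0, 0], [0, 0, 0], [0, 0, 0], [0, 0, 0], [0, 0, 0], [0, 0, 0], [0, 0, 0], [0, 0, 0]], "claw": [5.0, 5.0, 5.0, 5.0, 5.0, 5.0, 5.0, 5.0, 5.0]}}

```text
time_s: 10.6
position: [0.5614, -0.1131, 0.1453]
tool_rot: [[0.004, 0.233, 0.973], [-0.002, 0.973, -0.233], [-1.0, -0.001, 0.004]]
ft_force: [0.5, 0.1, -1.8]
grip_width: 0.0592
```

```bash
sed -i 's/range(5)/range(16)/' ft.py; python3 ft.py
```

```text
11.4 [ 0.5615 -0.1132  0.1454] F [-0.139  0.057 -1.475] [0.489 0.454 0.426] J [-49.41 -21.39] [0.198 0.074] 0.05963107377315411
```

B reads about 1.5 N and A about 3.1 N, so B is the lighter one. Bringing B above the store cup.

Call:
{"name": "play_rows", "arguments": {"travel": [[0, 0, 2.0], [0, 0, 2.5], [-1.0, -1.5, 1.0], [-1.6, -2.3, 0], [-1.8, -2.5, 0], [-1.8, -2.5, 0], [-1.8, -2.5, 0], [-1.2, -1.7, 0], [-0.6, -0.9, 0], [0, 0, 0], [0, 0, 0]], "rotation": [[0.002, 0.004, 0], [0, 0, 0], [0, 0, 0], [0, 0, 0], [0, 0, 0], [0, 0, 0], [0, 0, 0], [0, 0, 0], [0, 0, 0], [0, 0, 0], [0, 0, 0]], "claw": [5.0, 5.0, 5.0, 5.0, 5.0, 5.0, 5.0, 5.0, 5.0, 5.0, 5.0]}}

```text
time_s: 12.32
position: [0.4584, -0.2567, 0.2033]
tool_rot: [[0.0, 0.23, 0.973], [-0.001, 0.973, -0.23], [-1.0, -0.001, 0.001]]
ft_force: [0.1, 0.1, -2.0]
grip_width: 0.0595
```

```bash
python3 - <<'E'
from h import *
for n,b in(('side',(280,90,430,210)),('top',(320,170,450,290))):
    s=env.get_image(n)[:,:,::-1]; cv2.imwrite(f'pics/{n}4.png',s)
    cv2.imwrite(f'pics/{n}4c.png',cv2.resize(s[b[1]:b[3],b[0]:b[2]],None,fx=5,fy=5,interpolation=cv2.INTER_CUBIC))
print(env.observe()['position'])
E
```

```text
[ 0.45885676 -0.25599335  0.20324184]
```

View pics/side4c.png

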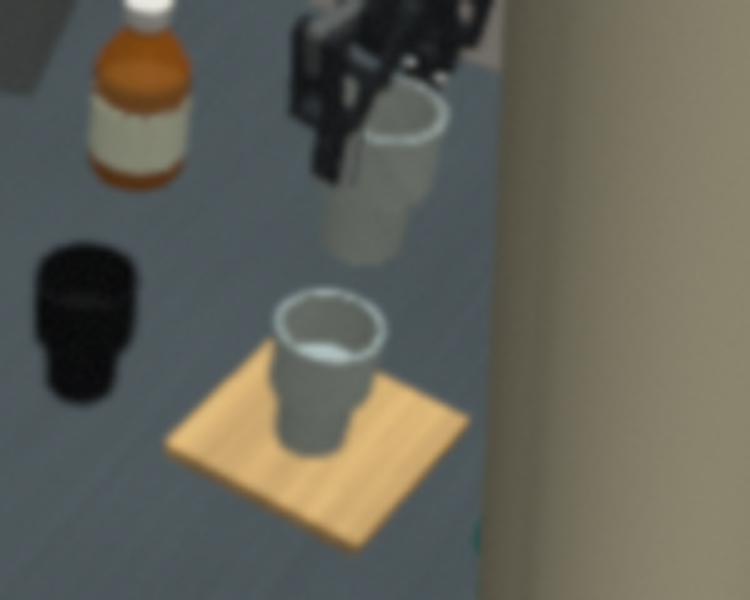

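View pics/top4c.png

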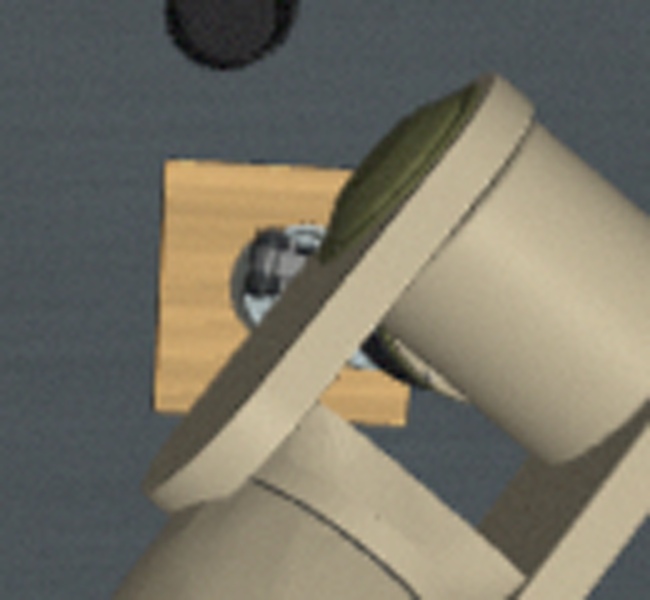

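```bash
cat > ov.py <<'E'
from h import *
import sys
a=np.linspace(0,2*np.pi,60)
def overlay(im,n,cups,box,k,out):
    u=cv2.resize(im[box[1]:box[3],box[0]:box[2]],None,fx=k,fy=k,interpolation=cv2.INTER_CUBIC)
    for c,col in cups:
        for r,z in((.03,.084),(.03,.042),(.021,0)):
            p=proj(n,np.c_[c[0]+r*np.cos(a),c[1]+r*np.sin(a),0*a+c[2]+z])
            p=((p+.5-np.array(box[:2]))*k)
            cv2.polylines(u,[p.round().astype(int)],True,col,1)
    cv2.imwrite(out,u)
E
python3 - <<'E'
from ov import *
s=cv2.imread('pics/side4.png')
overlay(s,'side',[((.4589,-.2560,.1552),(0,0,255)),((.4635,-.2525,.012),(0,255,0))],(280,90,430,210),5,'pics/ov4.png')
E
```

```text
(no output)
```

View pics/ov4.png

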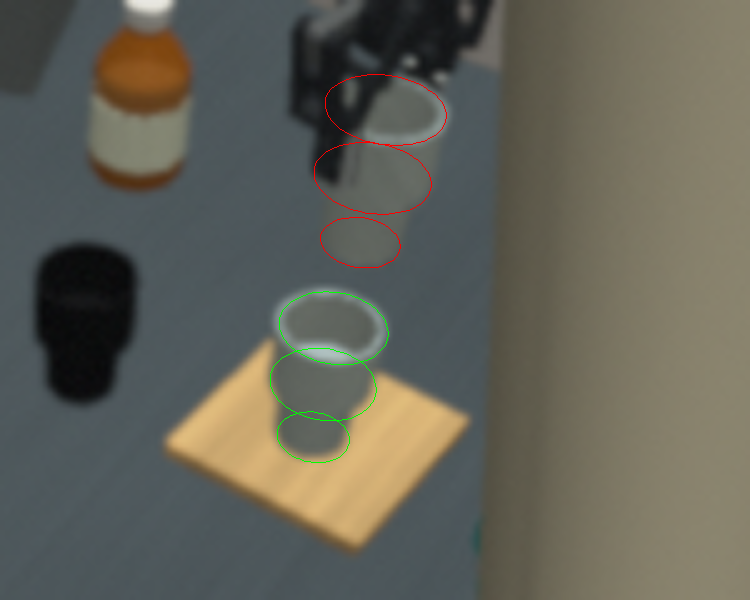

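The side view shows the held cup upright (foot at crop 363,240) above the store cup (rim 330,325). The top view is blocked by the arm. I'll shift by the measured offset and go down to just above the rim.

Call:
{"name": "play_rows", "arguments": {"travel": [[0.6, 0.5, -0.5], [0, 0, -1.5], [0, 0, -1.5], [0, 0, -1.2], [0, 0, -0.6], [0, 0, 0], [0, 0, 0]], "rotation": [[0, 0, 0], [0, 0, 0], [0, 0, 0], [0, 0, 0], [0, 0, 0], [0, 0, 0], [0, 0, 0]], "claw": [5.0, 5.0, 5.0, 5.0, 5.0, 5.0, 5.0]}}

```text
time_s: 13.0
position: [0.4704, -0.2436, 0.1471]
tool_rot: [[0.002, 0.22, 0.975], [-0.001, 0.975, -0.22], [-1.0, -0.0, 0.002]]
ft_force: [-0.1, -0.0, -1.0]
grip_width: 0.0594
```

```bash
cat > look.py <<'E'
from ov import *
k=sys.argv[1]
s=np.ascontiguousarray(env.get_image('side')[:,:,::-1]); cv2.imwrite(f'pics/side{k}.png',s)
o=env.observe(); p=o['position']; print(p.round(4),o['tool_rot'].round(4)[:,0],o['ft_force'].round(2))
overlay(s,'side',[((p[0],p[1],p[2]-.0481),(0,0,255)),((.4635,-.2525,.012),(0,255,0))],(300,100,420,200),6,f'pics/ov{k}.png')
E
python3 look.py 5
```

```text
[ 0.4703 -0.2437  0.1472] [ 2.3e-03 -8.0e-04 -1.0e+00] [-0.42  0.49 -2.72]
```

View pics/ov5.png

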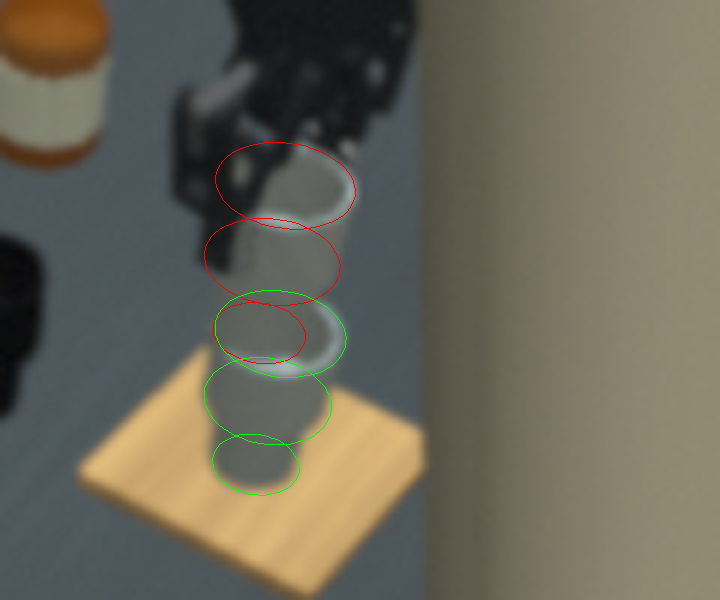

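Call:
{"name": "play_rows", "arguments": {"travel": [[-0.5, -0.8, 0.2], [0, 0, 0], [0, 0, 0], [0, 0, 0]], "rotation": [[0, 0, 0], [0, 0, 0], [0, 0, 0], [0, 0, 0]], "claw": [5.0, 5.0, 5.0, 5.0]}}

```text
time_s: 13.38
position: [0.4658, -0.253, 0.1515]
tool_rot: [[0.005, 0.22, 0.975], [-0.003, 0.975, -0.22], [-1.0, -0.002, 0.006]]
ft_force: [-0.5, -0.7, -0.7]
grip_width: 0.0595
```

```bash
python3 look.py 6
```

```text
[ 0.4658 -0.253   0.1515] [ 0.0054 -0.0035 -1.    ] [-1.19 -0.11 -1.48]
```

View pics/ov6.png

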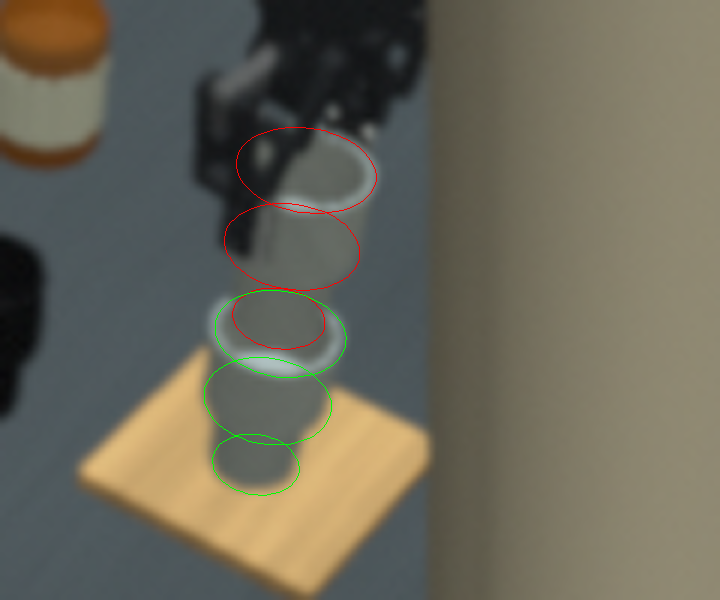

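The held cup's foot now sits over the store opening, within about 1 mm. I'll take out the slight tilt and descend gently.

Call:
{"name": "play_rows", "arguments": {"travel": [[0, 0.1, -0.3], [0, 0, -0.5], [0, 0, -0.5], [0, 0, -0.3], [0, 0, 0], [0, 0, 0]], "rotation": [[0.003, 0.005, 0], [0, 0, 0], [0, 0, 0], [0, 0, 0], [0, 0, 0], [0, 0, 0]], "claw": [5.0, 5.0, 5.0, 5.0, 5.0, 5.0]}}

```text
time_s: 13.93
position: [0.4656, -0.2517, 0.1336]
tool_rot: [[-0.001, 0.22, 0.975], [0.0, 0.975, -0.22], [-1.0, 0.0, -0.001]]
ft_force: [-0.6, -0.1, -1.8]
grip_width: 0.0593
```

Call:
{"name": "play_rows", "arguments": {"travel": [[0, 0, -0.5], [0, 0, -0.5], [0, 0, -0.4], [0, 0, 0], [0, 0, 0]], "rotation": [[0, 0, 0], [0, 0, 0], [0, 0, 0], [0, 0, 0], [0, 0, 0]], "claw": [5.0, 5.0, 5.0, 5.0, 5.0]}}

```text
time_s: 14.35
position: [0.4656, -0.2516, 0.1178]
tool_rot: [[-0.001, 0.22, 0.975], [0.001, 0.975, -0.22], [-1.0, 0.0, -0.001]]
ft_force: [-0.1, -0.2, -1.7]
grip_width: 0.0594
```

```bash
python3 look.py 7
```

```text
[ 0.4655 -0.2516  0.1178] [-9.e-04  6.e-04 -1.e+00] [ 0.51  0.77 -1.19]
```

View pics/ov7.png

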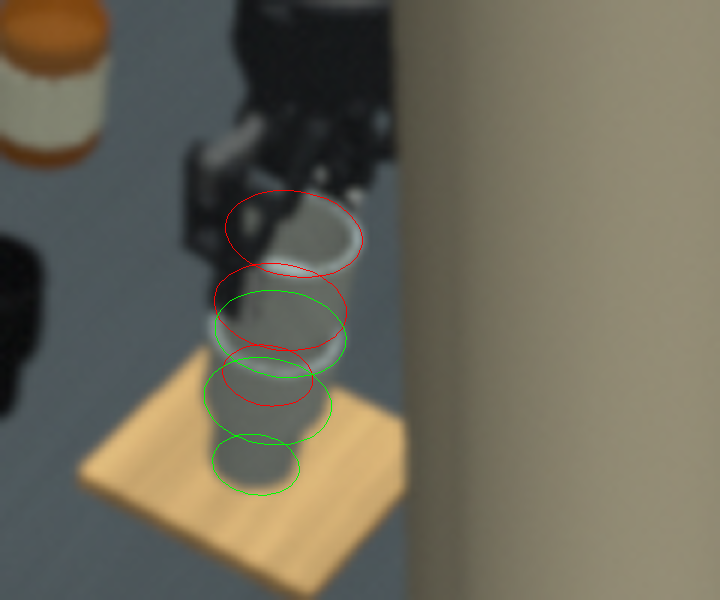

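The foot is inside the store cup, which has not moved. Continuing down.

Call:
{"name": "play_rows", "arguments": {"travel": [[0, 0, -0.4], [0, 0, -0.4], [0, 0, -0.1], [0, 0, 0], [0, 0, 0]], "rotation": [[0, 0, 0], [0, 0, 0], [0, 0, 0], [0, 0, 0], [0, 0, 0]], "claw": [5.0, 5.0, 5.0, 5.0, 5.0]}}

```text
time_s: 14.82
position: [0.4657, -0.2517, 0.1082]
tool_rot: [[-0.0, 0.22, 0.975], [0.0, 0.975, -0.22], [-1.0, 0.0, -0.0]]
ft_force: [0.4, -0.1, -1.8]
grip_width: 0.0597
```

```bash
sed -i 's/range(16)/range(5)/' ft.py; python3 ft.py
```

```text
15.0667 [ 0.4658 -0.2518  0.1084] F [ 0.15  0.   -1.05] [0.547 0.579 0.084] J [-45.78 -19.06] [0.068 0.032] 0.05958470955853792
```

Call:
{"name": "play_rows", "arguments": {"travel": [[0, 0, -0.2], [0, 0, -0.1], [0, 0, 0]], "rotation": [[0, 0, 0], [0, 0, 0], [0, 0, 0]], "claw": [5.0, 5.0, 5.0]}}

```text
time_s: 15.32
position: [0.4659, -0.2519, 0.1055]
tool_rot: [[0.001, 0.22, 0.975], [-0.001, 0.975, -0.22], [-1.0, -0.001, 0.001]]
ft_force: [0.9, 0.4, -0.0]
grip_width: 0.0594
```

```bash
python3 ft.py
```

```text
15.5667 [ 0.4659 -0.2519  0.1055] F [-0.23  -0.348 -0.793] [0.22  0.281 0.644] J [-45.83 -18.91] [0.096 0.028] 0.05941164462737579
```

Call:
{"name": "play_rows", "arguments": {"travel": [[0, 0, -0.1], [0, 0, -0.1], [0, 0, 0]], "rotation": [[0, 0, 0], [0, 0, 0], [0, 0, 0]], "claw": [5.0, 5.0, 5.0]}}

```text
time_s: 15.82
position: [0.4667, -0.2523, 0.1058]
tool_rot: [[0.004, 0.22, 0.975], [-0.003, 0.975, -0.22], [-1.0, -0.002, 0.004]]
ft_force: [0.3, -0.4, -1.5]
grip_width: 0.0597
```

```bash
python3 ft.py
```

```text
16.0667 [ 0.4666 -0.2524  0.1054] F [0.015 0.189 0.469] [0.41  0.232 1.413] J [-45.08 -18.53] [0.715 0.34 ] 0.05957163291663984
```

The z reading stopped at 0.1055 and the weight is off the hand, so the cup is seated. Releasing.

Call:
{"name": "play_rows", "arguments": {"travel": [[0, 0, 0], [0, 0, 0], [0, 0, 0], [0, 0, 0], [0, 0, 0]], "rotation": [[0, 0, 0], [0, 0, 0], [0, 0, 0], [0, 0, 0], [0, 0, 0]], "claw": [6.4, 7.2, 8.54, 8.54, 8.54]}}

```text
time_s: 16.48
position: [0.4666, -0.2524, 0.105]
tool_rot: [[0.003, 0.22, 0.975], [-0.002, 0.975, -0.22], [-1.0, -0.002, 0.003]]
ft_force: [-0.8, -0.5, 0.3]
grip_width: 0.0857
```

Call:
{"name": "play_rows", "arguments": {"travel": [[0, 0, 1.0], [0, 0, 2.0], [0, 0, 3.0], [0, 0, 3.5], [0, 1.0, 1.5], [1.0, 3.0, 0], [1.0, 3.5, 0], [1.0, 3.5, 0], [1.0, 3.5, 0], [1.0, 3.5, 0], [0, 0, 0]], "rotation": [[0, 0, 0], [0, 0, 0], [0, 0, 0], [0, 0, 0], [0, 0, 0], [0, 0, 0], [0, 0, 0], [0, 0, 0], [0, 0, 0], [0, 0, 0], [0, 0, 0]], "claw": [8.54, 8.54, 8.54, 8.54, 8.54, 8.54, 8.54, 8.54, 8.54, 8.54, 8.54]}}

```text
time_s: 17.4
position: [0.5162, -0.066, 0.2203]
tool_rot: [[0.004, 0.227, 0.974], [-0.001, 0.974, -0.227], [-1.0, -0.0, 0.004]]
ft_force: [-0.1, -0.7, 0.7]
grip_width: 0.0857
```

```bash
python3 - <<'E'
from h import *
for n,b in(('side',(210,100,410,250)),('top',(220,160,420,270))):
    s=env.get_image(n)[:,:,::-1]; cv2.imwrite(f'pics/{n}8.png',s)
    cv2.imwrite(f'pics/{n}8c.png',cv2.resize(s[b[1]:b[3],b[0]:b[2]],None,fx=4,fy=4,interpolation=cv2.INTER_CUBIC))
E
```

View pics/side8c.png

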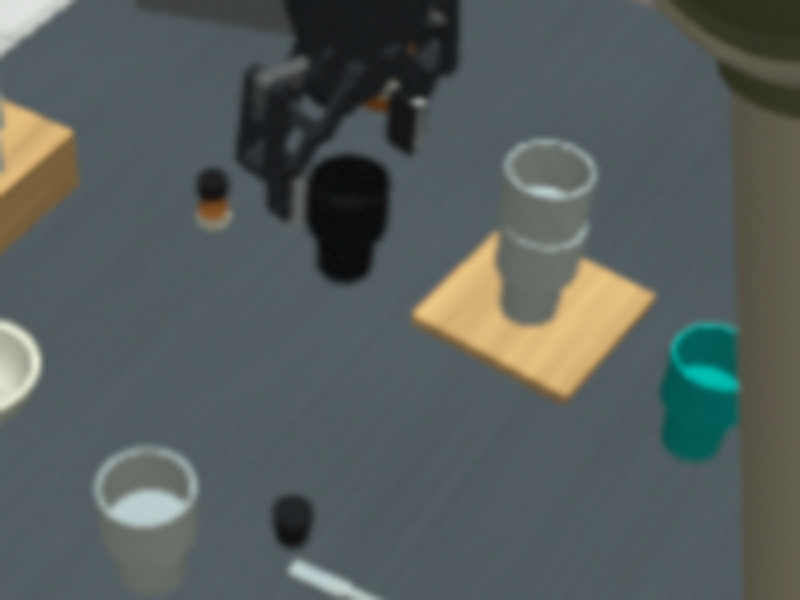

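View pics/top8c.png

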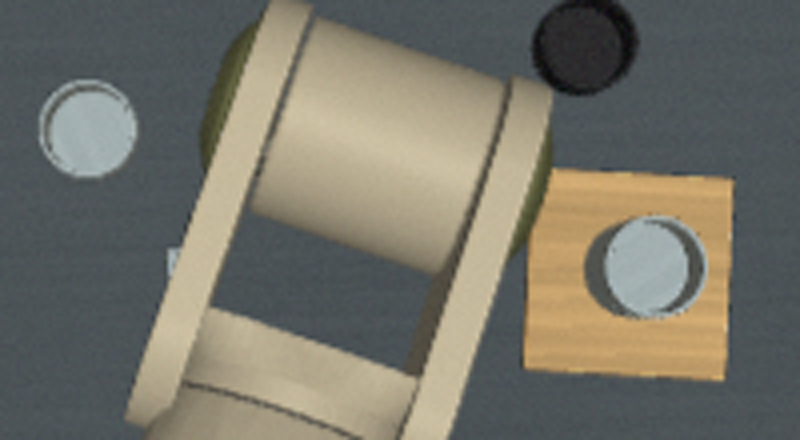

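The side view shows B nested upright in the store cup, its band just above the store rim at crop (545,235), with the store cup still mid-board. Cup A stands at top crop (88,129). Now picking up A.

Call:
{"name": "play_rows", "arguments": {"travel": [[0.5, 1.5, -0.5], [0.8, 3.0, -1.0], [0.8, 3.5, -1.5], [0.8, 3.0, -1.5], [0.5, 2.0, -1.0], [0.3, 1.0, -0.5], [0, 0, 0], [0, 0, 0]], "rotation": [[0.001, 0.004, 0], [0, 0, 0], [0, 0, 0], [0, 0, 0], [0, 0, 0], [0, 0, 0], [0, 0, 0], [0, 0, 0]], "claw": [8.54, 8.54, 8.54, 8.54, 8.54, 8.54, 8.54, 8.54]}}

```text
time_s: 18.17
position: [0.5544, 0.0649, 0.1577]
tool_rot: [[-0.0, 0.242, 0.97], [-0.006, 0.97, -0.242], [-1.0, -0.006, 0.001]]
ft_force: [-0.1, -0.1, 0.2]
grip_width: 0.0854
```

Call:
{"name": "play_rows", "arguments": {"travel": [[0.3, 1.4, 0], [0, 0, 0], [0, 0, 0]], "rotation": [[0.006, 0, 0], [0, 0, 0], [0, 0, 0]], "claw": [8.54, 8.54, 8.54]}}

```text
time_s: 18.42
position: [0.5584, 0.0761, 0.1593]
tool_rot: [[0.002, 0.246, 0.969], [-0.0, 0.969, -0.246], [-1.0, 0.0, 0.002]]
ft_force: [-0.5, -0.2, 0.3]
grip_width: 0.0848
```

Call:
{"name": "play_rows", "arguments": {"travel": [[0, 0, -2.0], [0, 0, -2.5], [0, 0, -2.5], [0, 0, -2.0], [0, 0, -1.0], [0, 0, 0], [0, 0, 0]], "rotation": [[0, 0, 0], [0, 0, 0], [0, 0, 0], [0, 0, 0], [0, 0, 0], [0, 0, 0], [0, 0, 0]], "claw": [8.54, 8.54, 8.54, 8.54, 8.54, 8.54, 8.54]}}

```text
time_s: 19.0
position: [0.5606, 0.0714, 0.0606]
tool_rot: [[0.013, 0.251, 0.968], [-0.002, 0.968, -0.251], [-1.0, 0.002, 0.013]]
ft_force: [0.3, -0.1, 0.3]
grip_width: 0.0852
```

Call:
{"name": "play_rows", "arguments": {"travel": [[-0.2, 0.8, 0], [0, 0, -0.7], [0, 0, -0.6], [0, 0, 0], [0, 0, 0]], "rotation": [[0.002, 0.012, 0], [0, 0, 0], [0, 0, 0], [0, 0, 0], [0, 0, 0]], "claw": [8.54, 8.54, 8.54, 8.54, 8.54]}}

```text
time_s: 19.42
position: [0.5602, 0.0797, 0.0501]
tool_rot: [[0.007, 0.252, 0.968], [-0.0, 0.968, -0.252], [-1.0, 0.002, 0.006]]
ft_force: [-0.7, 0.7, -0.1]
grip_width: 0.0856
```

Call:
{"name": "play_rows", "arguments": {"travel": [[-0.2, 0, -0.3], [-0.1, 0, -0.2], [0, 0, 0]], "rotation": [[0, 0.007, 0], [0, 0, 0], [0, 0, 0]], "claw": [8.54, 8.54, 8.54]}}

```text
time_s: 19.67
position: [0.5571, 0.0797, 0.045]
tool_rot: [[-0.0, 0.251, 0.968], [-0.0, 0.968, -0.251], [-1.0, -0.0, -0.0]]
ft_force: [0.3, 0.1, -0.0]
grip_width: 0.0856
```

Call:
{"name": "play_rows", "arguments": {"travel": [[0, 0, 0], [0, 0, 0], [0, 0, 0], [0, 0, 0], [0, 0, 0], [0, 0, 0]], "rotation": [[0, 0, 0], [0, 0, 0], [0, 0, 0], [0, 0, 0], [0, 0, 0], [0, 0, 0]], "claw": [7.0, 5.0, 5.0, 5.0, 5.0, 5.0], "squeeze": 50}}

```text
time_s: 20.17
position: [0.5572, 0.0797, 0.0454]
tool_rot: [[0.0, 0.251, 0.968], [-0.0, 0.968, -0.251], [-1.0, -0.0, 0.0]]
ft_force: [-0.4, -0.0, 0.7]
grip_width: 0.0585
```

Call:
{"name": "play_rows", "arguments": {"travel": [[0, 0, 1.0], [0, 0, 2.0], [0, 0, 2.5], [0, 0, 2.5], [-0.3, 1.0, 2.0], [-0.7, 2.0, 2.0], [-0.9, 2.8, 1.5], [-0.9, 2.8, 1.0], [-0.9, 2.8, 0.5], [-0.9, 2.5, 0], [-0.5, 1.8, 0], [-0.3, 1.0, 0]], "rotation": [[0, 0, 0], [0, 0, 0], [0, 0, 0], [0, 0, 0], [0, 0, 0], [0, 0, 0], [0, 0, 0], [0, 0, 0], [0, 0, 0], [0, 0, 0], [0, 0, 0], [0, 0, 0]], "claw": [5.0, 5.0, 5.0, 5.0, 5.0, 5.0, 5.0, 5.0, 5.0, 5.0, 5.0, 5.0]}}

```text
time_s: 21.17
position: [0.4968, 0.2505, 0.2074]
tool_rot: [[-0.004, 0.257, 0.966], [0.001, 0.966, -0.257], [-1.0, 0.0, -0.004]]
ft_force: [-0.1, -0.6, -3.8]
grip_width: 0.058
```

Call:
{"name": "play_rows", "arguments": {"travel": [[0, 0, 0], [0, 0, 0], [0, 0, 0]], "rotation": [[0, 0, 0], [0, 0, 0], [0, 0, 0]], "claw": [5.0, 5.0, 5.0]}}

```text
time_s: 21.42
position: [0.4959, 0.2512, 0.2078]
tool_rot: [[-0.005, 0.255, 0.967], [0.001, 0.967, -0.255], [-1.0, -0.001, -0.005]]
ft_force: [-0.0, 0.2, -3.1]
grip_width: 0.0585
```

Call:
{"name": "play_rows", "arguments": {"travel": [[0, 1.0, 0.3], [0, 1.0, 0.2], [0, 0.2, 0], [0, 0, 0], [0, 0, 0]], "rotation": [[-0.001, -0.005, 0], [0, 0, 0], [0, 0, 0], [0, 0, 0], [0, 0, 0]], "claw": [5.0, 5.0, 5.0, 5.0, 5.0]}}

```text
time_s: 21.83
position: [0.4975, 0.2724, 0.2129]
tool_rot: [[-0.0, 0.259, 0.966], [-0.001, 0.966, -0.259], [-1.0, -0.001, 0.0]]
ft_force: [1.0, -0.3, -3.7]
grip_width: 0.0584
```

```bash
python3 - <<'E'
from ov import *
o=env.observe();p=o['position'];print(p,o['tool_rot'][:,0].round(4),o['ft_force'])
s=np.ascontiguousarray(env.get_image('side')[:,:,::-1]);t=np.ascontiguousarray(env.get_image('top')[:,:,::-1]);cv2.imwrite('pics/top9.png',t)
overlay(s,'side',[((p[0],p[1],p[2]-.0454),(0,0,255))],(130,100,410,370),2.2 and 2,'pics/ov9.png')
E
```

```text
[0.49750089 0.27243466 0.21294922] [-2.0e-04 -1.3e-03 -1.0e+00] [ 1.00245422 -0.31705725 -3.72485196]
```

View pics/ov9.png

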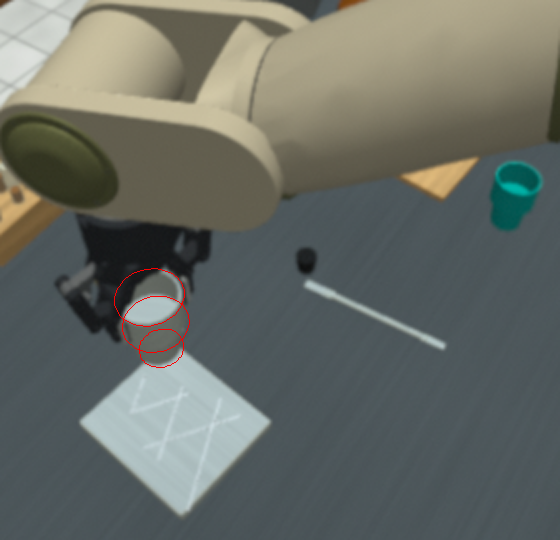

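View pics/top9.png

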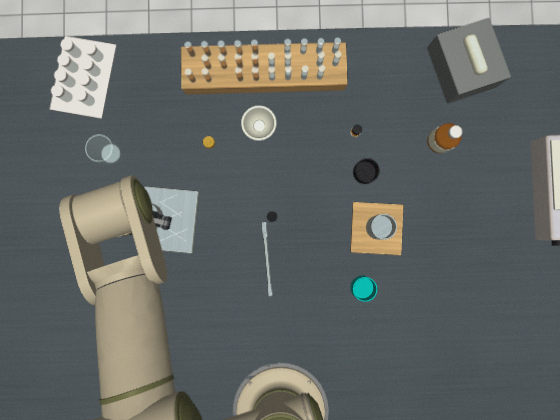

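The heavier cup is upright over the middle of the foil board, and the TCP-predicted outline matches the image. The nested stack at top (381,227) is still on its board. The other objects are unmoved. I'll hold still briefly, then hand in.

Call:
{"name": "play_rows", "arguments": {"travel": [[-0.1, 0, 0], [0, 0, 0], [0, 0, 0], [0, 0, 0]], "rotation": [[0, 0, 0], [0, 0, 0], [0, 0, 0], [0, 0, 0]], "claw": [5.0, 5.0, 5.0, 5.0]}}

```text
time_s: 22.27
position: [0.4963, 0.2716, 0.2127]
tool_rot: [[-0.001, 0.26, 0.966], [-0.002, 0.966, -0.26], [-1.0, -0.002, -0.0]]
ft_force: [1.0, 0.4, -3.2]
grip_width: 0.0584
```

```bash
python3 -c "
from rig import env
o=env.observe();print(o['time_s'],o['position'],o['tool_rot'][:,0],o['grip_width'],o['qvel'].round(2));print(env.close_job())"
```

```text
22.2667 [0.49629405 0.27156506 0.21267852] [-9.53427753e-04 -1.66978336e-03 -9.99998151e-01] 0.058423993651817156 [-0.12 -0.02  0.11  0.01 -0.12  0.03]
the job is handed in; nothing more can be done
None
```

I lifted both cups. The left one read about 3.1 N and the right one about 1.5 N, so the right cup is the lighter. I nested it in the store cup on the wooden board and let go, then lifted the heavier cup over the foil board. I handed in at 22.3 s, still holding it.

**Last checks:**
- **Nested cup:** it stands upright with its band just above the store cup's rim. The store cup is still near the middle of its board.
- **Held cup:** it is upright, with its underside about 0.167 m above the bench. That is about 15 cm above the foil board's top and within about 2 mm of its middle.
- **Other things:** everything in view in the last pictures is where it was.

**Disagreements:** the two cameras differ by about 2 mm. Single force readings scattered by about 0.5 N, so I averaged the readings for each weight.

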